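Clear the ultrasonic cleaner's lid and hold it open

TASK

The wire basket has been left standing on the shut lid of the ultrasonic cleaner: hang it by its handle on the hook of the drip stand and let go of it there. Then lift the cleaner's lid, which has no stay and falls shut by itself, and hold it open at 60 degrees (give or take 5) so that I can reach into the tank while the drips still run back into it: finish still holding it there, do not let go. Leave everything else on the bench where it stands.

Things in the scene. Friction and masses are not known exactly. Their poses are not given: they have to be found in the camera images.
- cleaner: bench ultrasonic cleaner, fixed to the bench: steel case 160 (x) by 240 (y) by 150 high, open tank on top under a hinged lid, black panel with two knobs on its front (-x) face. Origin: centre of the underside; x points from the front to the hinge side, z up
- lid_hinge (a point): middle of the lid's hinge axis, on the cleaner's back edge (75 mm behind the case's centre, 152 mm above the bench); the axis is the cleaner's y, axes as the cleaner's
- lid (a joint): angle of the cleaner's lid, rad: 0 shut (lid level), growing as its front edge rises, 1.047 = 60 degrees, stop at 1.75. Steel lid 158 by 246 mm, 6 mm thick, underside at hinge height when shut, 0.35 to 0.53 kg, almost no hinge friction, no stay: it falls shut when let go below about 80 degrees
- lid_grip (a point): middle of the lid's bar handle, on the bar's axis: a dark steel round bar 10 mm thick, along the hinge direction (y), 110 mm between two end posts, 36 mm above the lid's top face, 24 mm inside the lid's front edge; 128 mm in front of the hinge axis and 42 mm above it when shut. Turns with the lid; the round bar can turn between the fingers
- basket: loose rectangular steel wire basket 70 (x) by 120 (y) by 45 mm high, 0.15 to 0.25 kg, empty, standing on the lid behind its handle at the start. Origin: centre of its underside, z up. A stiff upright bail (handle, does not fold) rises from the middles of the two short sides in the basket's y-z plane: legs 6 mm thick at y = +-58.5 mm, top bar along y
- basket_bail (a point): middle of the bail's top bar, on its axis, 115 mm above the basket's underside: a round bar 9 mm thick, straight over 90 mm along the basket's y. Grip it off its middle (about 33 mm) to leave its middle free for the hook
- stand: drip stand, fixed to the bench: steel tray foot 170 by 140 by 14 mm (from x = -60 to +110 mm), post 10 mm thick at x = +85 mm, from whose top (218 mm) a flat steel strip 20 mm wide and 3 mm thick runs level towards -x and is bent down into a V-shaped seat and up again into a short upright end. Origin: on the bench under the seat; z up
- hook_saddle (a point): bottom of the hook's V-shaped seat (upper face), 204 mm above the bench; axes as the stand's. The bail's bar is to lie across the strip, along the stand's y: seated, the bar's axis is 6 mm above this point. To get there the hook passes through the bail from its free end, which points to -x; the V's sides slope at 45 degrees
- hook_tip (a point): top of the hook's upturned free end, 228 mm above the bench and 17 mm to -x of the bottom of the seat; the strip behind the seat is level at 219 mm (its top)
- jar: a bystander, left alone: clear jar with a blue lid, 54 mm wide, 60 mm high, between cleaner and stand. Origin: centre of its underside
- charcoal: a bystander, left alone: black soldering block 60 by 120 by 25 mm lying on the bench near the robot. Origin: centre of its underside
- charcoal2: a bystander, left alone: the same kind of block lying on the dark round turntable (220 mm wide, 46 mm high). Origin: centre of its underside
- tweezers: a bystander, left alone: steel tweezers 165 mm long with wooden grips, 10 mm high, lying along their x. Origin: middle, on the bench
- water_pot: a bystander, left alone: black round pot 90 mm wide, 85 mm high, at the back. Origin: centre of its underside
- brush_pot: a bystander, left alone: white cup 72 mm wide, 85 mm high, with brushes standing to 125 mm, at the back. Origin: centre of its underside
- bottle: a bystander, left alone: white bottle 64 mm wide, 150 mm high, at the back. Origin: centre of its underside
Things that resemble listed ones, but are neither listed nor needed, are in the scene too. Leave any blue look-alike of the basket alone.

How it is judged:
On the way, in this order (a step that is already met when the one before it is completed fails the run):
1. the basket hangs by its handle on the hook, let go, while the lid is shut (distance between basket_bail and hook_saddle below 0.06 m and height (world z) of basket above 0.06 m and angle between basket's own z axis and vertical below 0.7 rad and contact force between basket and stand above 0.5 N and contact force between basket and the arm below 0.05 N and contact force between basket and the fingers below 0.05 N and linear speed of basket below 0.06 m/s and value of joint lid below 0.1 rad), for 0.3 s.
2. the lid is held by the robot at 60 degrees, within 5 (value of joint lid between 0.96 and 1.1345 rad and velocity of joint lid between -0.1 and 0.1 rad/s and contact force between any of the fingers, the arm and lid above 0.4 N), for 0.3 s.
At the end, for the whole second after the job is handed in: The robot still holds the lid, at rest, at 60 degrees within 5 (0.96 to 1.1345 rad), pressing on it by over 0.4 N; the basket hangs still and untouched on the hook, middle of its handle within 60 mm of the seat, tilted under 0.7 rad, underside over 60 mm above the bench (all of step 2 and distance between basket_bail and hook_saddle below 0.06 m and height (world z) of basket above 0.06 m and angle between basket's own z axis and vertical below 0.7 rad and contact force between basket and stand above 0.5 N and contact force between basket and the arm below 0.05 N and contact force between basket and the fingers below 0.05 N and linear speed of basket below 0.06 m/s); the arm keeps its last pose, push and grip.
It fails at once if a bystander was shifted by more than 30 mm (distance of any of jar, charcoal, charcoal2, tweezers, water_pot, brush_pot, bottle from where it was at the start of the episode above 0.03 m).
It also fails if it takes over 61 s, if anything falls off the work surface, if the arm or the gripper's body presses on something with over 40 N, if the wrist force passes 120 N, or if a joint passes its speed limit or range.

ROBOT

A 6-joint arm with a two-finger parallel gripper is mounted at the origin on the work surface. World frame = base frame: x ahead of the robot, y to its left, z up, the work surface at z = 0. Lengths are in m, angles in rad, forces in N, time in s.
With the tool pointing down it reaches from about 0.275 to 0.85 m from the base axis. Payload 5.2 kg.
Tool frame: the origin (TCP) lies on the centre line of the jaws, within the pads' length; the fingertips stand 25 mm ahead of it and the grasp point (between the pads) lies 6 mm ahead of it; z points along the fingers, y is the line along which they close (so a half turn about z gives the same grasp; the last joint's range is limited). The gripper opens to 85 mm and grips with 20 to 120 N. Pads are 22 mm wide; open, the fingers measure 114 mm over their backs; the gripper's body (76 mm by 85 mm) begins 54 mm behind the grasp point. The pads swing forward as they close: fully open they stand 13 mm farther back than shut.
Start: joints at [1.142, 0.259, 1.535, -0, 1.348, -0.203], TCP at [0.123, 0.536, 0.256] pointing down, gripper open.
Joint ranges: [-3.14, 3.14], [-0.91, 2.08], [0.19, 2.58], [-1.22, 4.36], [0.22, 2.71], [-3.12, 3.12]. Speed limits (rad/s): [2.57, 2.57, 3.14, 3.14, 3.14, 3.14].

INTERFACE

Orientations are given as a rotation vector (axis times angle).
In Python, from plant import bot gives the robot as it stands. The module is installed in compiled form; this text tells all that it offers.
- The arm moves only by the tool move_arm, never from a script. Its argument "moves" is a list of rows, each a list of 2 entries, a list of its own where there are three numbers: the shift along the world's x, y, z in cm, then the turn about the world's z in degrees. In form: [[[tx, ty, tz], roll], ...]. A call has 1 to 12 rows; each row shifts and turns the commanded pose from where the row before left it; what a row does not reach is not made up. A row lasts 1/12 s, in which the tool goes at most 41.7 mm and 7.16 degrees, less where a joint would pass 70% of its speed; a pose out of reach is approached as far as the arm can. A call with a gripper value outside its range is refused whole. "jaw" is the finger opening in cm, from 0 to 8.54, set as the call begins (left out, the last holds). The fingers move at their own pace and stop on an object; "grip_force" is the grip in N (left out, the last holds). Time passes only in rows, so rows that do not move let the fingers close. It gives the time, the measured TCP pose, the force, the opening and the grip force at its end, in the units of the state.
- bot.sense(): the state, without advancing time (a new reading comes with each control period).
- bot.get_image(name): name is "scene" or "side" or "wrist"; returns a dict with "color" (420x560x3 uint8, red, green, blue), "z_map" (420x560 float32, m along the optical axis (not along the pixel's ray), 0 where there is no reading), "fx", "fy", "cx", "cy" (pixels), "cam_to_world" (4x4, takes a point from camera to world coordinates); the wrist camera has in their place "hand_eye" (4x4, takes a point from camera to tool coordinates, whose origin is the TCP and whose axes are the flange's). Camera axes: x right, y down, z forward; pixel columns grow to the right and rows downward; lengths in m; the calibration is good to about 2 mm. A picture is of the moment at which its call begins: read the wrist's pose just before it.
- bot.hand_in(): hands the job in; it is judged then, once.
The state is a dict: "clock": time; "qpos": joint angles; "dq": joint speeds; "joint_efforts": joint torques, N m; "tcp_pos": TCP position; "tcp_rot": TCP orientation; "contact_force": force on the tool from outside, world axes, zero at the start; "ft_torque": the same for the moment, N m; "grip_width": finger opening in m; "gripper_force": force on a finger pad.
Only numpy, scipy, OpenCV 4.12 (cv2) and the standard library are available. Lean on these libraries where they do the work, as an engineer would, in place of code of your own. Each camera call takes 0.05 s, during which the arm holds its last target. There are 200 camera calls.

## Working session

There is one attempt and no reset: what is moved stays moved. The work goes in short steps, Python scripts to look and compute and a tool call to move; the robot and the scene stay as the last step left them, time stands still between calls to the robot, and variables do not carry over. Pictures are saved under pics/ and viewed, at most 10 in all, crops included, and the job is handed in when it is done.

Besides the shell and the picture viewer there is one more tool, called after "Call:" in YAML: its name, and indented under it one key for each argument. move_arm: Moves the arm, as the interface text tells. Its arguments: {"type":"object","properties":{"moves":{"type":"array"},"jaw":{"type":"number"},"grip_force":{"type":"number"}},"required":["moves"]}

```bash
mkdir -p pics; python3 - <<'E'
from plant import bot
import cv2,numpy as np
s=bot.sense();print(s)
for n in("scene","side"):
    d=bot.get_image(n);np.savez(n+".npz",**d)
    cv2.imwrite(f"pics/{n}0.png",d["color"][...,::-1]);print(n,d["fx"],d["fy"],d["cx"],d["cy"],d["cam_to_world"].round(3).tolist())
E
```

```text
{'clock': 0.0, 'qpos': array([ 1.14222963e+00,  2.59344455e-01,  1.53608002e+00,  1.77476264e-05,
        1.34801449e+00, -2.02808268e-01]), 'dq': array([ 0.00152735,  0.00122934, -0.00203212, -0.00019236,  0.00125372,
        0.00107808]), 'joint_efforts': array([-3.50510072e-04, -4.46031725e+01, -2.90569603e+01, -3.70360995e-04,
        1.16437845e-02, -1.79922279e-05]), 'tcp_pos': array([0.12288557, 0.53559952, 0.25547511]), 'tcp_rot': array([-3.53807492e-01, -3.12101144e+00,  2.74791221e-03]), 'contact_force': array([-0.3664466 , -0.18060946,  0.05585365]), 'ft_torque': array([ 0.0168144 , -0.00295794, -0.0454221 ]), 'gripper_force': 0.0, 'grip_width': 0.08551251835913326}
scene 443.4815967969137 443.4815967969137 273.3217086769692 204.35764364969285 [[-0.3, 0.668, -0.681, 1.273], [0.954, 0.195, -0.228, 0.04], [-0.02, -0.718, -0.696, 0.938], [0.0, 0.0, 0.0, 1.0]]
side 428.63868226603586 428.63868226603586 277.1634684749992 205.44684617100796 [[-0.948, -0.205, 0.245, 0.294], [-0.319, 0.654, -0.686, 0.517], [-0.019, -0.728, -0.685, 0.889], [0.0, 0.0, 0.0, 1.0]]
```

View pics/scene0.png

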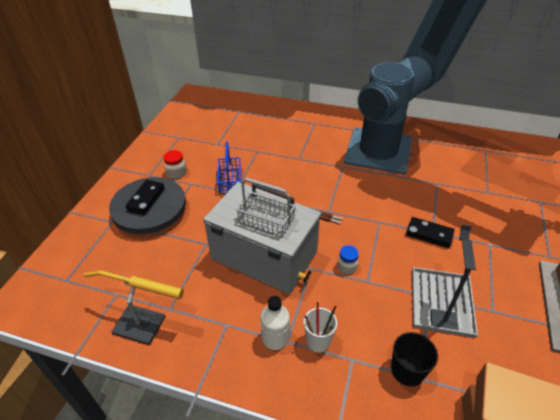

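View pics/side0.png

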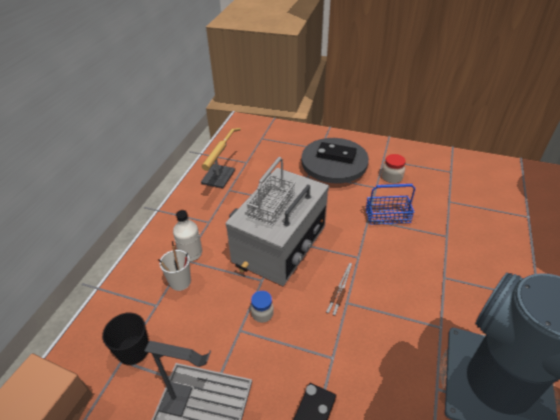

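The steel basket on the lid (scene ~(265,210), side ~(270,195)) is the one meant. The one at scene (229,170), side (390,205) is the blue look-alike on the bench. The stand is at scene (450,290), side (190,370). I'll confirm both in an enlarged crop.

```bash
python3 - <<'E'
import cv2,numpy as np
a=cv2.imread("pics/scene0.png");b=cv2.imread("pics/side0.png")
def c(i,x,y):return cv2.resize(i[y:y+100,x:x+133],(400,300),interpolation=cv2.INTER_CUBIC)
cv2.imwrite("pics/crop1.png",np.vstack([np.hstack([c(a,205,170),c(b,220,150)]),np.hstack([c(a,400,220),c(b,140,320)])]))
E
```

```text
(no output)
```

View pics/crop1.png

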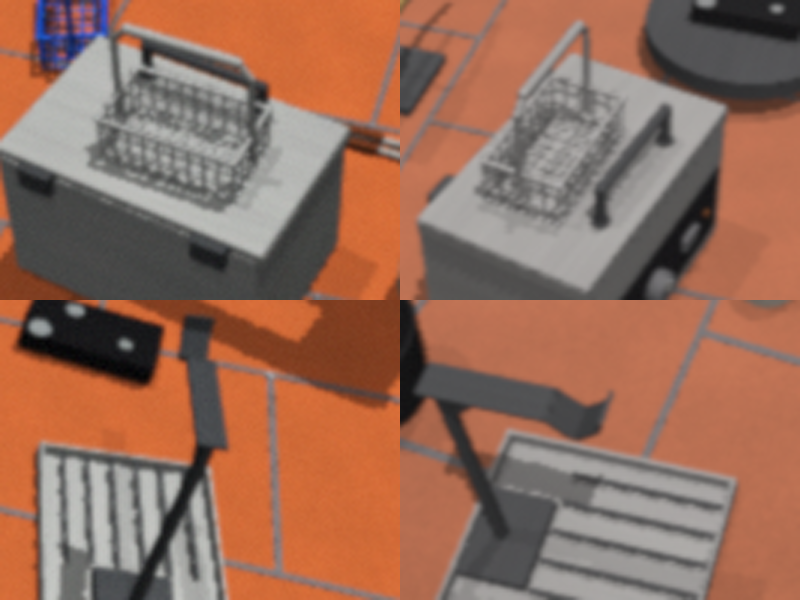

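The crop confirms it: the grey steel basket stands on the lid with its bail at crop (115,30)–(240,70) in scene and (583,25)–(522,95) in side. The hook's tip is at crop (198,318) in scene and (607,393) in side. Next I'll cast rays.

```bash
cat > h.py <<'E'
import numpy as np
D={n:dict(np.load(n+".npz")) for n in("scene","side")}
O={"scene":(0,0,205,170),"side":(400,0,220,150),"scene2":(0,300,400,220),"side2":(400,300,140,320)}
def px(k,u,v):
    a,b,x,y=O[k];s=100/300;sx=133/400
    return x+(u-a+.5)*sx-.5,y+(v-b+.5)*s-.5
def ray(n,u,v):
    d=D[n];T=d["cam_to_world"];return T[:3,3],T[:3,:3]@[(u-d["cx"])/d["fx"],(v-d["cy"])/d["fy"],1]
def plane(n,p,z):
    o,r=ray(n,*p);return o+r*(z-o[2])/r[2]
def tri(p,q):
    o,r=ray("scene",*p);a,b=ray("side",*q)
    t=np.linalg.lstsq(np.c_[r,-b],a-o,rcond=None)[0];A=o+r*t[0];B=a+b*t[1]
    return (A+B)/2,np.linalg.norm(A-B)
E
python3 - <<'E'
from h import *
np.set_printoptions(precision=4,suppress=True)
S=lambda u,v,z,k:print(k,(u,v),plane(k[:5].replace("side2","side").rstrip("2") if 0 else k.rstrip("2"),px(k,u,v),z))
print("lid");[S(u,v,.158,"scene") for u,v in((0,145),(350,127),(268,255))]
[S(u,v,.158,"side") for u,v in((575,58),(727,107),(588,290),(420,218))]
print("bail");[S(u,v,.273,"scene") for u,v in((115,30),(240,68))];[S(u,v,.273,"side") for u,v in((585,25),(522,95))]
print(tri(px("scene",115,30),px("side",585,25)),tri(px("scene",240,68),px("side",522,95)))
print("lidbar");[S(u,v,.194,"side") for u,v in((665,108),(598,188))]
print("tip",tri(px("scene2",200,318),px("side2",607,393)));S(200,318,.228,"scene2");S(607,393,.228,"side2")
print("seat");S(196,358,.204,"scene2");S(585,433,.204,"side2")
print("strip end");S(212,447,.219,"scene2");S(421,381,.219,"side2")
for u,v in((186,318),(214,319)):S(u,v,.228,"scene2")
print("tray corners");[S(u,v,.014,"scene2") for u,v in((40,445),(208,468))];[S(u,v,.014,"side2") for u,v in((510,435),(735,482))]
E
```

```text
lid
scene (0, 145) [ 0.6036 -0.363   0.158 ]
scene (350, 127) [ 0.5031 -0.0938  0.158 ]
scene (268, 255) [ 0.6531 -0.122   0.158 ]
side (575, 58) [ 0.5995 -0.3539  0.158 ]
side (727, 107) [ 0.4515 -0.328   0.158 ]
side (588, 290) [ 0.501  -0.0908  0.158 ]
side (420, 218) [ 0.6525 -0.1228  0.158 ]
bail
scene (115, 30) [ 0.5649 -0.2688  0.273 ]
scene (240, 68) [ 0.5794 -0.1654  0.273 ]
side (585, 25) [ 0.5571 -0.2591  0.273 ]
side (522, 95) [ 0.575  -0.1634  0.273 ]
(array([ 0.5598, -0.2701,  0.2665]), np.float64(0.0036645509517579046)) (array([ 0.5763, -0.1664,  0.2701]), np.float64(0.00022001064088525454))
lidbar
side (665, 108) [ 0.4922 -0.27    0.194 ]
side (598, 188) [ 0.516  -0.1629  0.194 ]
tip (array([0.5264, 0.2261, 0.2308]), np.float64(0.0042531772967278674))
scene2 (200, 318) [0.5249 0.2285 0.228 ]
side2 (607, 393) [0.5266 0.2228 0.228 ]
seat
scene2 (196, 358) [0.5418 0.2323 0.204 ]
side2 (585, 433) [0.5364 0.2379 0.204 ]
strip end
scene2 (212, 447) [0.636  0.2389 0.219 ]
side2 (421, 381) [0.6334 0.2447 0.219 ]
scene2 (186, 318) [0.5277 0.219  0.228 ]
scene2 (214, 319) [0.5231 0.2381 0.228 ]
tray corners
scene2 (40, 445) [0.4938 0.1553 0.014 ]
scene2 (208, 468) [0.4785 0.2923 0.014 ]
side2 (510, 435) [0.6542 0.1784 0.014 ]
side2 (735, 482) [0.4889 0.1605 0.014 ]
```

Call:
move_arm:
  moves:
    - [[1.9, -3, 0.5], -3.6]
    - [[1.9, -3, 0.5], -3.6]
    - [[1.9, -3, 0.5], -3.6]
    - [[1.9, -3, 0.5], -3.6]
    - [[1.9, -3, 0.5], -3.6]
    - [[1.9, -3, 0.5], -3.6]
    - [[1.9, -3, 0.5], -3.6]
    - [[1.9, -3, 0.5], -3.6]
    - [[1.9, -3, 0.5], -3.6]
    - [[1.9, -3, 0.5], -3.6]
    - [[1.9, -3, 0.5], -3.6]
    - [[1.9, -3, 0.5], -3.6]
  jaw: 8.5
  grip_force: 60

```text
clock: 1.1
tcp_pos: [0.3514, 0.1744, 0.3164]
tcp_rot: [-1.482, -2.77, 0.0]
contact_force: [0.9, 0.5, 0.4]
grip_width: 0.0851
gripper_force: 0.0
```

Call:
move_arm:
  moves:
    - [[1.9, -3, 0.5], -3.6]
    - [[1.9, -3, 0.5], -3.6]
    - [[1.9, -3, 0.5], -3.6]
    - [[1.9, -3, 0.5], -3.6]
    - [[1.9, -3, 0.5], -3.6]
    - [[1.9, -3, 0.5], -3.6]
    - [[1.9, -3, 0.5], -3.6]
    - [[1.9, -3, 0.5], -3.6]
    - [[1.9, -3, 0.5], -3.6]
    - [[1.8, -2.7, 0.5], -3.6]
    - [[1, -1.5, 0.5], -3.6]
    - [[0, 0, 0], -3.6]

```text
clock: 2.1
tcp_pos: [0.5518, -0.1398, 0.3705]
tcp_rot: [2.401, 2.025, -0.001]
contact_force: [-1.2, -0.0, 0.3]
grip_width: 0.0849
gripper_force: 0.0
```

```bash
python3 - <<'E'
from plant import bot
import cv2,numpy as np
s=bot.sense();d=bot.get_image("wrist");d.update(p=s["tcp_pos"],r=s["tcp_rot"]);np.savez("wrist1.npz",**d)
print(s["clock"],s["tcp_pos"],s["tcp_rot"],d["fx"],d["cx"],d["cy"],d["hand_eye"].round(3).tolist())
cv2.imwrite("pics/wrist1.png",d["color"][...,::-1])
E
```

```text
2.1 [ 0.55180019 -0.13981491  0.37048127] [ 2.40111463e+00  2.02515308e+00 -1.34729044e-03] 341.3467533392139 279.2173882573565 208.6618364282134 [[-0.0, -0.966, -0.257, 0.066], [1.0, -0.0, 0.001, 0.001], [-0.001, -0.257, 0.966, -0.118], [0.0, 0.0, 0.0, 1.0]]
```

View pics/wrist1.png

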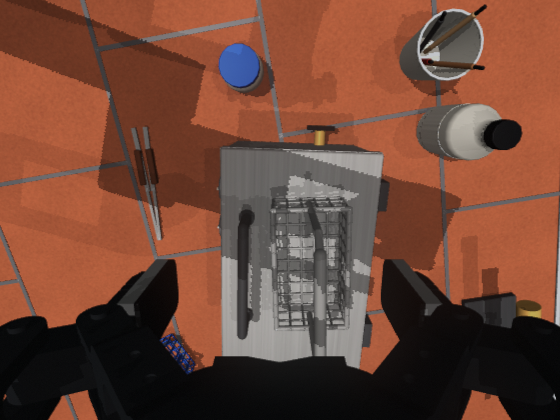

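The wrist view shows the bail bar at px (321,250)–(319,350), the lid bar at (247,215)–(242,335) and the lid's front edge at x≈221. I'll cast these points.

```bash
python3 - <<'E'
import numpy as np
from scipy.spatial.transform import Rotation as R
np.set_printoptions(precision=4,suppress=True)
d=np.load("wrist1.npz");T=np.eye(4);T[:3,:3]=R.from_rotvec(d["r"]).as_matrix();T[:3,3]=d["p"];T=T@d["hand_eye"]
def P(u,v,z):
    r=T[:3,:3]@[(u-d["cx"])/d["fx"],(v-d["cy"])/d["fy"],1];o=T[:3,3];return o+r*(z-o[2])/r[2]
ty=R.from_rotvec(d["r"]).as_matrix()[:,1];print("tool y deg",np.degrees(np.arctan2(ty[1],ty[0])))
for n,pp,z in(("bail",[(321,250),(319.5,350)],.273),("lidbar",[(246.5,215),(242.5,335)],.194),("lid",[(221,149),(382,152),(222,355)],.158),("basket rim",[(273,200),(350,199),(275,327),(346,327)],.203)):
    q=[P(*p,z) for p in pp];print(n,*q, np.degrees(np.arctan2(*(q[-1]-q[0])[[1,0]])))
g=d["color"].astype(int).mean(2)
for v in(270,290,310,330,345):print(v,g[v,305:340].astype(int), d["z_map"][v,321])
E
```

```text
tool y deg -9.709960149047248
bail [ 0.5774 -0.1646  0.273 ] [ 0.5655 -0.2422  0.273 ] -98.70451593116783
lidbar [ 0.5211 -0.1531  0.194 ] [ 0.4933 -0.2737  0.194 ] -102.96297144375646
lid [ 0.5045 -0.0942  0.158 ] [ 0.656 -0.123  0.158] [ 0.4568 -0.3196  0.158 ] -101.95353385864696
basket rim [ 0.5474 -0.1414  0.203 ] [ 0.6127 -0.1517  0.203 ] [ 0.5277 -0.2642  0.203 ] [ 0.5944 -0.2757  0.203 ] -70.71315980059447
270 [65 65 67 68 68 67 66 66 61 59 70 77 84 90 94 97 98 93 92 86 77 74 81 73
 74 75 77 83 90 88 81 84 93 83 54] 0.2280576
290 [159 142 141 142 142 144 154 154 102  92 114 130 141 148 150 150 132  94
  92  86  77  93 131 130 155 154 154 162 150 104 102 100  88  61  68] 0.23216845
310 [ 71  73  76  81  92  92  95  91  74  89 114 130 140 148 150 150 149 144
 137 122 100  88  89  68  89 109 105  95  69  70  71  72  73  74  75] 0.2362988
330 [138 138 135 118  59  59  56  54  50  55  68  77  84  89  92  93  94  94
  91  84  79 107 154 153 154 152 152 148 149 150 155 156 153 147 146] 0.24166961
345 [150 151 154 156 155 133  57  57  60  80 110 125 133 127  91  93  93  92
  91  82  83 122 159 158 156 154 152 151 153 159 156 151 147 150 150] 0.24490161
```

Call:
move_arm:
  moves:
    - [[1.2, -1.9, 0], 0.4]
    - [[1.2, -1.9, 0], 0]
    - [[0, 0, -2], 0]
    - [[0, 0, -2], 0]
    - [[0, 0, -1], 0]
    - [[0, 0, 0], 0]
    - [[0, 0, 0], 0]

```text
clock: 2.73
tcp_pos: [0.5738, -0.1733, 0.3211]
tcp_rot: [-2.386, -2.042, 0.001]
contact_force: [-0.1, 0.0, -0.0]
grip_width: 0.0847
gripper_force: 0.0
```

Call:
move_arm:
  moves:
    - [[0.2, -0.4, -1.5], 0]
    - [[0, 0, -1.5], 0]
    - [[0, 0, -1.3], 0]
    - [[0, 0, 0], 0]

```text
clock: 3.07
tcp_pos: [0.5755, -0.1773, 0.2772]
tcp_rot: [-2.385, -2.041, 0.001]
contact_force: [0.6, 1.1, -0.1]
grip_width: 0.0848
gripper_force: 0.0
```

Call:
move_arm:
  moves:
    - [[0, 0, 0], 0]
    - [[0, 0, 0], 0]
    - [[0, 0, 0], 0]
    - [[0, 0, 0], 0]
    - [[0, 0, 0], 0]
    - [[0, 0, 0], 0]
    - [[0, 0, 0], 0]
    - [[0, 0, 0], 0]
    - [[0, 0, 0], 0]
    - [[0, 0, 0], 0]
  jaw: 0

```text
clock: 3.9
tcp_pos: [0.5761, -0.1779, 0.2787]
tcp_rot: [2.387, 2.041, 0.0]
contact_force: [-1.2, 0.9, 3.3]
grip_width: 0.0065
gripper_force: 58.5
```

Width reads 6.5 mm against a 9 mm bar, so I'll lift a little and check the grasp.

Call:
move_arm:
  moves:
    - [[0, 0, 0.8], 0]
    - [[0, 0, 1], 0]
    - [[0, 0, 1], 0]
    - [[0, 0, 1], 0]
    - [[0, 0, 0], 0]
    - [[0, 0, 0], 0]
    - [[0, 0, 0], 0]

```text
clock: 4.48
tcp_pos: [0.576, -0.1779, 0.3161]
tcp_rot: [-2.388, -2.041, 0.0]
contact_force: [0.9, -0.9, -2.0]
grip_width: 0.0069
gripper_force: 58.6
```

```bash
python3 - <<'E'
from plant import bot
import cv2,numpy as np
s=bot.sense();print(s["tcp_pos"],s["contact_force"],s["ft_torque"],s["grip_width"],s["gripper_force"])
a=bot.get_image("scene")["color"][...,::-1];b=bot.get_image("side")["color"][...,::-1]
def c(i,x,y):return cv2.resize(i[y:y+150,x:x+100],(400,600),interpolation=cv2.INTER_CUBIC)
cv2.imwrite("pics/grip.png",np.hstack([c(a,220,110),c(b,230,80)]))
E
```

```text
[ 0.57601588 -0.17791485  0.31614374] [ 0.90235615 -0.85288441 -1.97341943] [ 0.03466667  0.01538123 -0.00042177] 0.006851083408813072 58.59717607498169
```

View pics/grip.png

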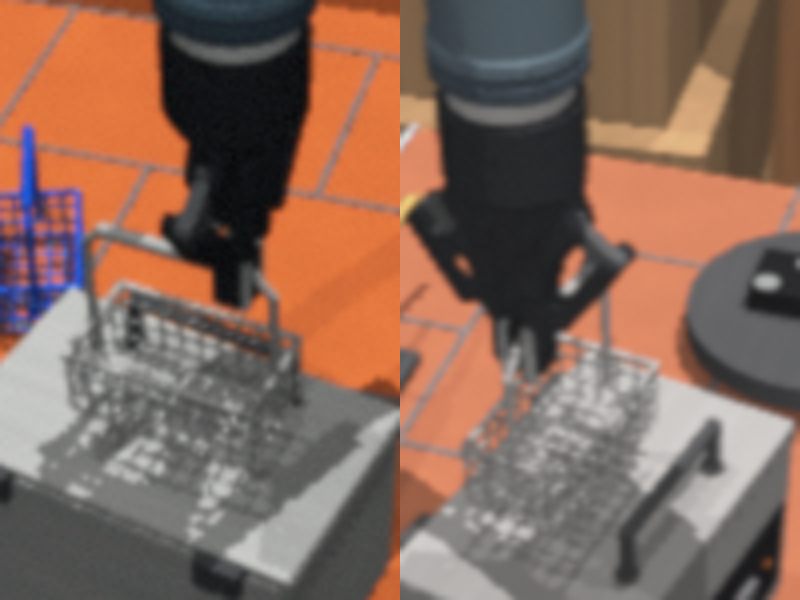

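The basket hangs upright in the jaws, clear of the lid, with the grip off-centre on the bail. I'll carry it to a point in front of the hook.

Call:
move_arm:
  moves:
    - [[0, 0, 0.8], 0]
    - [[0, 0, 1], 0]
    - [[-0.3, 0.8, 0.7], 0]
    - [[-0.6, 1.6, 0], 1]
    - [[-0.8, 2.4, 0], 1]
    - [[-0.8, 2.4, 0], 1]
    - [[-0.8, 2.4, 0], 1]
    - [[-0.8, 2.4, 0], 1]
    - [[-0.8, 2.4, 0], 1]
    - [[-0.8, 2.4, 0], 1]
    - [[-0.8, 2.4, 0], 1]
    - [[-0.8, 2.4, 0], 1]

```text
clock: 5.58
tcp_pos: [0.5024, 0.0396, 0.3426]
tcp_rot: [2.218, 2.223, 0.002]
contact_force: [1.7, 0.2, -2.2]
grip_width: 0.0069
gripper_force: 58.6
```

Call:
move_arm:
  moves:
    - [[-0.8, 2.4, 0], 1]
    - [[-0.8, 2.4, 0], 1]
    - [[-0.8, 2.4, 0], 1]
    - [[-0.8, 2.4, 0], 1]
    - [[-0.8, 2.4, 0], 1]
    - [[-0.8, 2.4, 0], 1]
    - [[-0.8, 2.4, 0], 1]
    - [[-0.4, 2, -0.5], 0.5]
    - [[0, 1.2, -1], 0]
    - [[0, 0.6, -1], 0]
    - [[0, 0, -1], 0]
    - [[0, 0, -1], 0]

```text
clock: 6.58
tcp_pos: [0.4431, 0.2435, 0.295]
tcp_rot: [2.07, 2.363, -0.002]
contact_force: [-0.0, -0.6, -2.0]
grip_width: 0.0069
gripper_force: 58.6
```

Call:
move_arm:
  moves:
    - [[0, 0, -1], 0]
    - [[0, 0, -1], 0]
    - [[0, 0, -1], 0]
    - [[0, 0, -0.5], 0]
    - [[0, 0, 0], 0]
    - [[0, 0, 0], 0]
    - [[0, 0, 0], 0]
    - [[0, 0, 0], 0]

```text
clock: 7.25
tcp_pos: [0.4435, 0.2441, 0.262]
tcp_rot: [2.07, 2.362, 0.002]
contact_force: [0.5, 1.0, -2.3]
grip_width: 0.0072
gripper_force: 58.5
```

```bash
python3 - <<'E'
from plant import bot
import cv2,numpy as np
s=bot.sense();print(s["tcp_pos"],s["tcp_rot"],s["contact_force"],s["grip_width"])
a=bot.get_image("scene")["color"][...,::-1];b=bot.get_image("side")["color"][...,::-1]
cv2.imwrite("pics/pre.png",np.hstack([cv2.resize(i[y:y+150,x:x+100],(400,600),interpolation=cv2.INTER_CUBIC) for i,x,y in((a,395,150),(b,150,270))]))
E
```

```text
[0.44354433 0.24413023 0.26200201] [2.06970912e+00 2.36243876e+00 1.88221676e-03] [ 0.4974005   1.01344461 -2.34189577] 0.007183014882201008
```

View pics/pre.png

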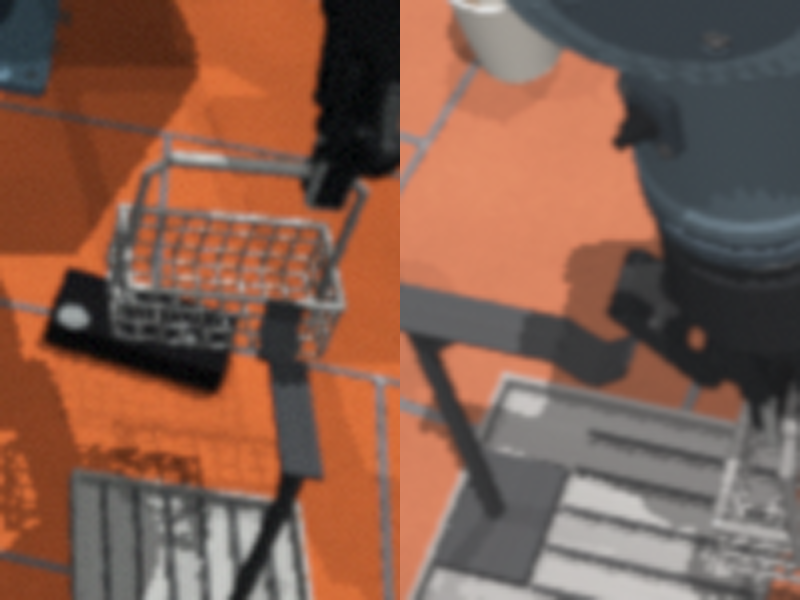

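Basket upright and aligned in front of the hook, bar above the tip. Now over the seat.

Call:
move_arm:
  moves:
    - [[0, 0, -0.5], 0]
    - [[0.6, 0.1, -0.4], 0]
    - [[1.2, 0.2, 0], 0]
    - [[1.2, 0.3, 0], 0]
    - [[1.2, 0.2, 0], 0]
    - [[1.2, 0.3, 0], 0]
    - [[1.2, 0.2, 0], 0]
    - [[1.2, 0.2, 0], 0]
    - [[1.0, 0.2, 0], 0]
    - [[0.7, 0.2, 0], 0]
    - [[0, 0, 0], 0]
    - [[0, 0, 0], 0]

```text
clock: 8.35
tcp_pos: [0.5381, 0.2631, 0.2516]
tcp_rot: [-2.07, -2.363, 0.002]
contact_force: [0.4, -0.4, -2.1]
grip_width: 0.0067
gripper_force: 58.6
```

```bash
python3 - <<'E'
from plant import bot
import cv2,numpy as np
s=bot.sense();print(s["tcp_pos"],s["tcp_rot"],s["contact_force"],s["grip_width"])
a=bot.get_image("scene")["color"][...,::-1];b=bot.get_image("side")["color"][...,::-1]
cv2.imwrite("pics/over.png",np.hstack([cv2.resize(i[y:y+150,x:x+100],(400,600),interpolation=cv2.INTER_CUBIC) for i,x,y in((a,410,150),(b,130,270))]))
E
```

```text
[0.5380579  0.26305682 0.25162315] [-2.06966116e+00 -2.36251186e+00  1.55238034e-03] [ 0.44412079 -0.38814049 -2.06675327] 0.006731643107035739
```

View pics/over.png

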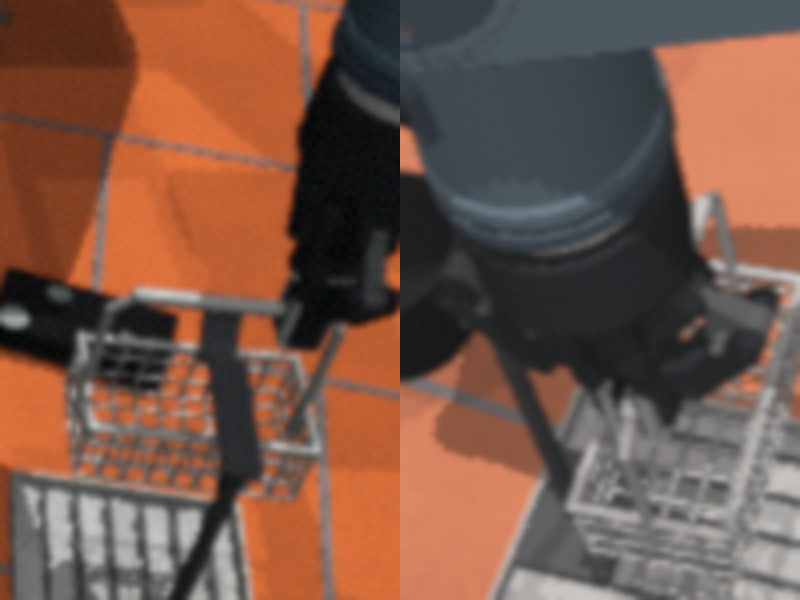

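The strip now passes through the bail near its middle and the bar lies over the seat. Lowering.

Call:
move_arm:
  moves:
    - [[0, 0, -0.6], 0]
    - [[0, 0, -0.6], 0]
    - [[0, 0, -0.6], 0]
    - [[0, 0, -0.6], 0]
    - [[0, 0, -0.5], 0]
    - [[0, 0, 0], 0]
    - [[0, 0, 0], 0]

```text
clock: 9.03
tcp_pos: [0.5378, 0.263, 0.2228]
tcp_rot: [-2.07, -2.363, 0.001]
contact_force: [0.5, 0.6, -1.8]
grip_width: 0.0065
gripper_force: 58.6
```

Call:
move_arm:
  moves:
    - [[0, 0, -0.3], 0]
    - [[0, 0, -0.2], 0]
    - [[0, 0, 0], 0]
    - [[0, 0, 0], 0]

```text
clock: 9.37
tcp_pos: [0.5381, 0.2631, 0.2183]
tcp_rot: [-2.07, -2.363, 0.0]
contact_force: [0.2, 0.1, -1.6]
grip_width: 0.0066
gripper_force: 58.6
```

Call:
move_arm:
  moves:
    - [[0, 0, -0.2], 0]
    - [[0, 0, -0.1], 0]
    - [[0, 0, 0], 0]
    - [[0, 0, 0], 0]

```text
clock: 9.7
tcp_pos: [0.5381, 0.2631, 0.2156]
tcp_rot: [2.07, 2.363, 0.0]
contact_force: [-1.7, -0.1, 1.2]
grip_width: 0.0069
gripper_force: 58.9
```

Contact made, the stand carries the load. Release.

Call:
move_arm:
  moves:
    - [[0, 0, 0], 0]
    - [[0, 0, 0], 0]
    - [[0, 0, 0], 0]
    - [[0, 0, 0], 0]
    - [[0, 0, 0], 0]
    - [[0, 0, 0], 0]
  jaw: 5

```text
clock: 10.2
tcp_pos: [0.5382, 0.263, 0.2153]
tcp_rot: [2.07, 2.363, 0.0]
contact_force: [0.1, 1.1, 0.2]
grip_width: 0.05
gripper_force: 0.0
```

Call:
move_arm:
  moves:
    - [[0, 0, 0.5], 0]
    - [[0, 0, 1], 0]
    - [[0, 0, 1.5], 0]
    - [[0, 0, 2], 0]
    - [[0, 0, 2], 0]
    - [[0, 0, 2], 0]
    - [[0, 0, 2], 0]
    - [[0, 0, 1], 0]
    - [[0, 0, 0], 0]
    - [[0, 0, 0], 0]

```text
clock: 11.03
tcp_pos: [0.5382, 0.2631, 0.3357]
tcp_rot: [2.07, 2.363, 0.002]
contact_force: [-0.4, -0.0, -0.2]
grip_width: 0.05
gripper_force: 0.0
```

```bash
python3 - <<'E'
from plant import bot
import cv2,numpy as np
s=bot.sense();print(s["clock"],s["tcp_pos"],s["contact_force"],s["grip_width"])
a=bot.get_image("scene")["color"][...,::-1];b=bot.get_image("side")["color"][...,::-1]
cv2.imwrite("pics/hung.png",np.hstack([cv2.resize(i[y:y+150,x:x+100],(400,600),interpolation=cv2.INTER_CUBIC) for i,x,y in((a,410,190),(b,130,270))]))
E
```

```text
11.0333 [0.53819506 0.26306313 0.33572427] [-0.35042077 -0.00782422 -0.24763787] 0.04997578556871797
```

View pics/hung.png

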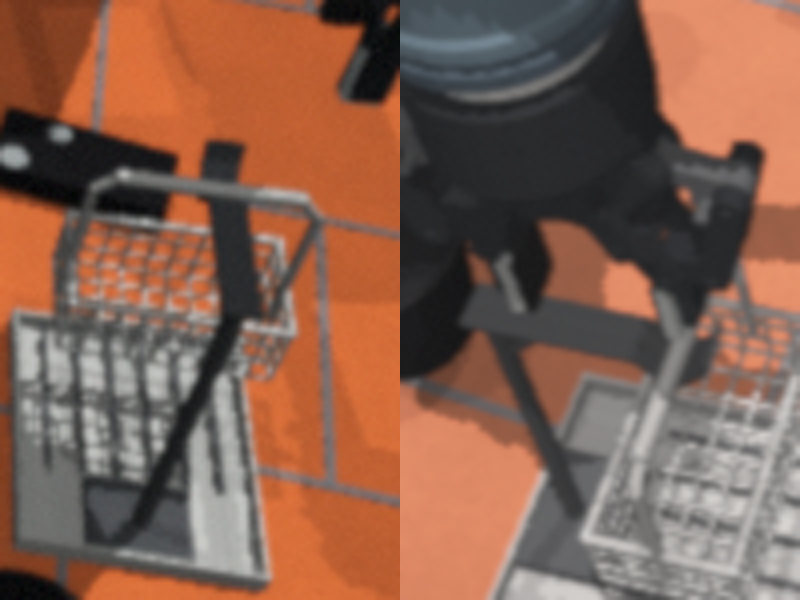

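The basket hangs on the hook, bar in the seat, about level and clear of the gripper. On to the lid bar, stopping short to measure it from the wrist.

Call:
move_arm:
  moves:
    - [[-0.1, -1.2, 0.5], -1.5]
    - [[-0.3, -2.4, 0.5], -1.5]
    - [[-0.3, -3.6, 0], -1.5]
    - [[-0.3, -3.8, 0], -2]
    - [[-0.3, -3.8, 0], -2]
    - [[-0.3, -3.8, 0], -2]
    - [[-0.3, -3.8, 0], -2]
    - [[-0.3, -3.8, 0], -2]
    - [[-0.3, -3.8, 0], -2]
    - [[-0.3, -3.8, 0], -2]
    - [[-0.3, -3.6, 0], -1]
    - [[-0.3, -2, 0], 0]
  jaw: 6

```text
clock: 12.13
tcp_pos: [0.5028, -0.1351, 0.3445]
tcp_rot: [-2.445, -1.972, 0.003]
contact_force: [-0.2, 0.3, -1.2]
grip_width: 0.0603
gripper_force: 0.0
```

Call:
move_arm:
  moves:
    - [[0, -0.8, 0], 0]
    - [[0, 0, 0], 0]
    - [[0, 0, 0], 0]
    - [[0, 0, 0], 0]

```text
clock: 12.47
tcp_pos: [0.504, -0.1378, 0.3451]
tcp_rot: [-2.439, -1.979, -0.0]
contact_force: [0.7, 0.8, 0.1]
grip_width: 0.0598
gripper_force: 0.0
```

```bash
python3 - <<'E'
from plant import bot
import cv2,numpy as np
from scipy.spatial.transform import Rotation as R
np.set_printoptions(precision=4,suppress=True)
s=bot.sense();d=bot.get_image("wrist");d.update(p=s["tcp_pos"],r=s["tcp_rot"]);np.savez("wrist2.npz",**d)
print(s["clock"],s["tcp_pos"]);M=R.from_rotvec(s["tcp_rot"]).as_matrix();print("ty",np.degrees(np.arctan2(M[1,1],M[0,1])))
T=np.eye(4);T[:3,:3]=M;T[:3,3]=d["p"];T=T@d["hand_eye"]
# bar: depth band around z=.194+-.008, steel dark
v,u=np.mgrid[:420,:560];z=d["z_map"];c=np.stack([(u-d["cx"])/d["fx"]*z,(v-d["cy"])/d["fy"]*z,z],-1)
W=c@T[:3,:3].T+T[:3,3]
m=(abs(W[...,2]-.194)<.010)&(abs(W[...,0]-.50)<.06)&(abs(W[...,1]+.215)<.08)&(z>0)
P=W[m];print(len(P),P.mean(0),P.min(0),P.max(0))
q=P[:,:2]-P[:,:2].mean(0);w,V=np.linalg.eigh(q.T@q);t=q@V;print("dir",np.degrees(np.arctan(V[0,1]/V[1,1])),"ends",np.percentile(t[:,1],[.5,99.5]),"w",np.percentile(t[:,0],[1,99]),V[:,1])
L=W[(abs(W[...,2]-.158)<.004)&(abs(W[...,0]-.55)<.12)&(abs(W[...,1]+.22)<.14)&(z>0)];r=cv2.minAreaRect(L[:,:2].astype(np.float32)*1000);print("lid",len(L),L[:,2].mean(),r)
o=d["color"][...,::-1].copy();o[m]=(0,0,255);cv2.imwrite("pics/wrist2.png",o)
E
```

```text
12.4667 [ 0.504  -0.1378  0.3451]
ty -11.900704194595043
1474 [ 0.5054 -0.2121  0.1974] [ 0.4883 -0.2758  0.1841] [ 0.5206 -0.1593  0.2007]
dir 11.671581307209125 ends [-0.0625  0.0537] w [-0.005   0.0046] [0.2023 0.9793]
lid 28204 0.15784503346355264 ((561.6554565429688, -222.3324432373047), (232.618896484375, 167.78518676757812), 78.17415618896484)
```

View pics/wrist2.png

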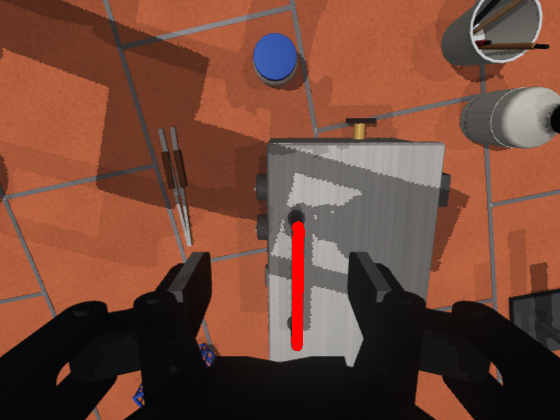

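The wrist view shows the bar (masked red, px (298,225)–(297,348)) clear between the open fingers. Its middle is at (0.5045, -0.2164), yaw -11.8°, which agrees with the first measurement.

Call:
move_arm:
  moves:
    - [[0, -1.5, 0], 0]
    - [[0, -2.5, 0], 0]
    - [[0, -2.5, -1], 0]
    - [[0, -1.4, -2], 0]
    - [[0, 0, -2.5], 0]
    - [[0, 0, -2.5], 0]
    - [[0, 0, -2], 0]
    - [[0, 0, -1.5], 0]
    - [[0, 0, 0], 0]
    - [[0, 0, 0], 0]

```text
clock: 13.35
tcp_pos: [0.5042, -0.2166, 0.23]
tcp_rot: [-2.437, -1.98, 0.001]
contact_force: [-0.9, 0.2, 0.8]
grip_width: 0.0601
gripper_force: 0.0
```

Call:
move_arm:
  moves:
    - [[0, 0, -1.5], 0]
    - [[0, 0, -1.5], 0]
    - [[0, 0, 0], 0]
    - [[0, 0, 0], 0]

```text
clock: 13.68
tcp_pos: [0.5045, -0.2176, 0.2013]
tcp_rot: [2.439, 1.979, 0.0]
contact_force: [-0.6, -0.2, -0.1]
grip_width: 0.0598
gripper_force: 0.0
```

Call:
move_arm:
  moves:
    - [[0, 0, 0], 0]
    - [[0, 0, 0], 0]
    - [[0, 0, 0], 0]
    - [[0, 0, 0], 0]
    - [[0, 0, 0], 0]
    - [[0, 0, 0], 0]
    - [[0, 0, 0], 0]
    - [[0, 0, 0], 0]
  jaw: 0
  grip_force: 50

```text
clock: 14.35
tcp_pos: [0.503, -0.2178, 0.2012]
tcp_rot: [-2.439, -1.978, 0.002]
contact_force: [-6.0, 1.4, 6.8]
grip_width: 0.0083
gripper_force: 48.8
```

```bash
python3 - <<'E'
import numpy as np
np.set_printoptions(precision=2,suppress=True)
# bar about hinge: radius and start angle; cumulative shifts in cm, world
x=np.array([np.cos(np.radians(-11.8)),np.sin(np.radians(-11.8))])
p=lambda a:np.array([-(.128*np.cos(a)-.042*np.sin(a)),.128*np.sin(a)+.042*np.cos(a)])*100
A=np.radians(np.arange(0,61,2.5));D=np.diff([p(a) for a in A],axis=0)
for a,d in zip(A[1:],D):print(np.degrees(a),(d[0]*x),d[1])
e=p(A[-1])-p(0);print(e[0]*x,e[1])
E
```

```text
2.5 [ 0.19 -0.04] 0.5543306889201034
5.0 [ 0.21 -0.04] 0.5452805502352529
7.499999999999999 [ 0.24 -0.05] 0.5351924390313076
10.0 [ 0.26 -0.05] 0.5240855586013176
12.5 [ 0.28 -0.06] 0.5119810515234553
14.999999999999998 [ 0.3  -0.06] 0.49890195941491555
17.5 [ 0.33 -0.07] 0.4848731790708971
20.0 [ 0.35 -0.07] 0.46992141507212537
22.5 [ 0.37 -0.08] 0.4540751289511782
25.0 [ 0.38 -0.08] 0.4373644850143297
27.5 [ 0.4  -0.08] 0.4198212929220837
29.999999999999996 [ 0.42 -0.09] 0.40147894713767407
32.5 [ 0.44 -0.09] 0.38237236335882585
35.0 [ 0.45 -0.09] 0.36253791205368735
37.5 [ 0.47 -0.1 ] 0.3420133492276598
40.0 [ 0.48 -0.1 ] 0.3208377445525965
42.5 [ 0.5 -0.1] 0.2990514069955612
45.0 [ 0.51 -0.11] 0.2766958080883377
47.5 [ 0.52 -0.11] 0.2538135029840518
50.0 [ 0.53 -0.11] 0.2304480494510237
52.50000000000001 [ 0.54 -0.11] 0.20664392495805295
55.0 [ 0.55 -0.11] 0.18244644200905213
57.5 [ 0.55 -0.12] 0.15790166188810595
59.99999999999999 [ 0.56 -0.12] 0.13305630697921877
[ 9.83 -2.05] 8.985125168440813
```

Call:
move_arm:
  moves:
    - [[0.1, 0, 0.55], 0]
    - [[0.2, -0.05, 0.55], 0]
    - [[0.2, -0.05, 0.55], 0]
    - [[0.25, -0.05, 0.5], 0]
    - [[0.3, -0.05, 0.5], 0]
    - [[0.3, -0.05, 0.5], 0]
    - [[0.3, -0.05, 0.5], 0]
    - [[0.35, -0.1, 0.45], 0]
    - [[0.35, -0.1, 0.45], 0]
    - [[0.4, -0.1, 0.45], 0]
    - [[0.4, -0.1, 0.45], 0]
    - [[0.4, -0.1, 0.4], 0]

```text
clock: 15.35
tcp_pos: [0.5382, -0.2252, 0.2598]
tcp_rot: [-2.438, -1.976, 0.003]
contact_force: [-8.3, 2.0, 3.3]
grip_width: 0.0083
gripper_force: 48.7
```

Call:
move_arm:
  moves:
    - [[0.4, -0.1, 0.4], 0]
    - [[0.45, -0.1, 0.35], 0]
    - [[0.45, -0.1, 0.35], 0]
    - [[0.5, -0.1, 0.3], 0]
    - [[0.5, -0.1, 0.3], 0]
    - [[0.5, -0.1, 0.3], 0]
    - [[0.5, -0.1, 0.25], 0]
    - [[0.5, -0.1, 0.25], 0]
    - [[0.5, -0.1, 0.2], 0]
    - [[0.5, -0.1, 0.2], 0]
    - [[0.5, -0.1, 0.15], 0]
    - [[0.5, -0.1, 0.15], 0]

```text
clock: 16.35
tcp_pos: [0.5978, -0.2377, 0.294]
tcp_rot: [2.439, 1.977, 0.001]
contact_force: [-3.8, -0.1, 6.4]
grip_width: 0.0078
gripper_force: 50.6
```

Call:
move_arm:
  moves:
    - [[0.2, -0.05, 0], 0]
    - [[0, 0, 0], 0]
    - [[0, 0, 0], 0]
    - [[0, 0, 0], 0]
    - [[0, 0, 0], 0]
    - [[0, 0, 0], 0]

```text
clock: 16.85
tcp_pos: [0.6001, -0.2382, 0.2945]
tcp_rot: [2.437, 1.977, 0.003]
contact_force: [-4.3, 1.9, 11.4]
grip_width: 0.0081
gripper_force: 51.1
```

```bash
python3 - <<'E'
from plant import bot
import cv2,numpy as np
np.set_printoptions(precision=4,suppress=True)
s=bot.sense();print(s["clock"],s["tcp_pos"],s["contact_force"],s["gripper_force"],s["dq"])
x=np.array([.979,-.2045,0]);d=s["tcp_pos"]-[.503,-.2178,.2012];h=d@x*1e3-128;v=d[2]*1e3+42
print("radius",np.hypot(h,v),"(134.7) angle",np.degrees(np.arctan2(v,-h))-18.17)
I={n:bot.get_image(n) for n in("scene","side")}
# lid plane from depth: points near lid's swept region
for n,D in I.items():
    vv,uu=np.mgrid[:420,:560];z=D["z_map"];c=np.stack([(uu-D["cx"])/D["fx"]*z,(vv-D["cy"])/D["fy"]*z,z],-1);W=c@D["cam_to_world"][:3,:3].T+D["cam_to_world"][:3,3]
    q=W-[.628,-.2425,.152];y=np.array([.2045,.979,0]);a,b,e=q@x,q@y,q[...,2]
    m=(z>0)&(a>-.10)&(a<.02)&(abs(b)<.12)&(e>.02)&(e<.145)&(abs(np.degrees(np.arctan2(e,-a))-60)<12)
    P=np.c_[a[m],e[m]]
    if len(P)>50:
        vx,vy,x0,y0=cv2.fitLine(P.astype(np.float32),cv2.DIST_HUBER,0,.001,.001).ravel();print(n,len(P),"lid deg",np.degrees(np.arctan2(-vy*np.sign(vx),abs(vx))))
i=[I[n]["color"][...,::-1] for n in I]
cv2.imwrite("pics/end.png",np.hstack([cv2.resize(k[y:y+300,x0:x0+200],(400,600)) for k,x0,y in((i[0],190,100),(i[1],130,120))]))
E
```

```text
16.85 [ 0.6001 -0.2382  0.2945] [-4.2735  1.8682 11.384 ] 51.096151471138 [ 0.0009 -0.0001  0.0012 -0.0001 -0.0006 -0.0005]
radius 138.34466724654254 (134.7) angle 59.845767629419555
scene 4246 lid deg 59.39653
side 623 lid deg 8.484478
```

View pics/end.png

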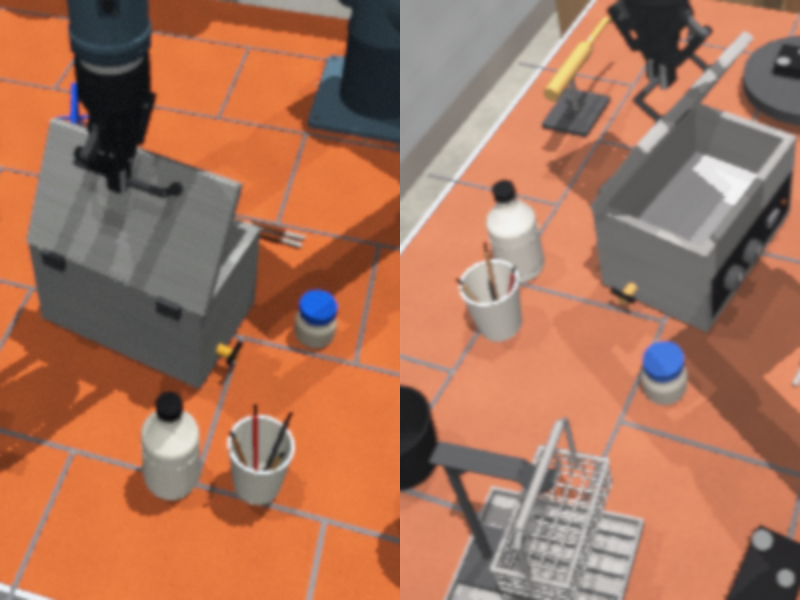

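The lid stands open at about 59.5° (depth plane fit 59.4°, arm geometry 59.8°) and is held at rest. The basket hangs on the hook and the bystanders are where they were. Handing in.

```bash
python3 -c "
from plant import bot
print(bot.hand_in())"
```

```text
the job is handed in; nothing more can be done
None
```

The basket hangs by its handle on the drip stand's hook, let go, and the arm is holding the cleaner's lid open at about 59.5°; the job is handed in at about 17 s on the robot's clock, with no verdict returned.

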